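# Index the rotary welding table and load the next leg

### The arm

A 6-joint arm with a two-finger parallel gripper is mounted at the origin on the work surface. World frame = base frame: x ahead of the robot, y to its left, z up, the work surface at z = 0. Lengths are in m, angles in rad, forces in N, time in s.
With the tool pointing down it reaches from about 0.325 to 0.775 m from the base axis. Payload 5.5 kg.
Tool frame: the origin (TCP) lies at the centre of the arm's flange, where the gripper is bolted on; the fingertips stand 182 mm ahead of it and the grasp point (between the pads) lies 163 mm ahead of it; z points along the fingers, y is the line along which they close (so a half turn about z gives the same grasp; the last joint's range is limited). The gripper opens to 88 mm and grips with 3 to 60 N. Pads are 20 mm wide; open, the fingers measure 115 mm over their backs; the gripper's body (75 mm by 178 mm) begins 61 mm behind the grasp point.
Start: joints at [-1.2, 0.091, 1.231, -0, 1.82, -0.057], TCP at [0.249, -0.546, 0.405] pointing down, gripper open.
Joint ranges: [-2.87, 2.87], [-0.86, 2.18], [0.17, 2.46], [-1.51, 4.65], [0.06, 2.69], [-2.65, 2.65]. Speed limits (rad/s): [2.57, 2.57, 3.01, 3.14, 3.14, 3.14].

### API

Orientations are given as a rotation vector (axis times angle).
In Python, from plant import bot, eoat, optics gives the robot as it stands. Calls block until the motion is done:
- bot.move_to(position, orientation): joint-space move of the TCP to a pose.
- bot.line_to(position, ori=None, vel=0.15): straight line of the TCP; ori=None keeps the orientation; vel is the mean speed in m/s.
- bot.movej(angles): joint-space move.
- eoat.gripper_open() and eoat.grab(): open the fingers fully, or close them until they stop; the grip force is fixed at half the most.
- bot.pause(seconds).
- bot.inverse_kinematics(position, orientation): joint angles nearest the present ones, or None.
- optics.read_camera(name): name is "side" or "top" or "wrist"; returns a dict with "image" (420x560x3 uint8, red, green, blue), "mtx" (3x3 intrinsics, pixels), "R" (3x3) and "t" (3): a world point X has camera coordinates R X + t. Camera axes: x right, y down, z forward; pixel columns grow to the right and rows downward; lengths in m; the calibration is good to about 2 mm. A picture is of the moment at which its call begins. There is no depth.
A pose or a line that the arm cannot do raises bot.Unreachable and nothing moves.
- bot.close_job(): hands the job in; it is judged then, once.
Trained networks look in the newest picture that a camera, given by its name, has taken for a name from the list of things; names that differ only in an ending like _2 or _b are one class to them, and where a whole thing is asked for, a point or a joint stands for the part that bears it (a point fixed in the world has none). Each returns a list of dicts, best first, with "conf" (0 to 1); they miss things now and then, are a little off and sometimes report something else, mostly with a low value. They report only what shows in the picture. A call takes as long as a camera call.
- optics.masks_of(camera, thing): "pixels" (420x560 bool, what is visible of it) and "box" ([left, top, right, bottom] in pixels, round what is visible of it).
Readings, each from a call of its own:
- bot.current_clock(): time.
- bot.current_q(): joint angles.
- bot.current_joint_vel(): joint speeds.
- bot.current_joint_torque(): joint torques, N m.
- bot.current_eef_pos(): TCP position.
- bot.current_eef_rot(): TCP orientation.
- bot.current_force(): force on the tool from outside, world axes, zero at the start.
- bot.current_ft_torque(): the same for the moment, N m.
- bot.current_finger_gap(): opening from 0.0 (shut) to 1.0 (fully open).
- bot.current_gripper_force(): force on a finger pad.
Only numpy, scipy, OpenCV 4.12 (cv2) and the standard library are available. Lean on these libraries where they do the work, as an engineer would, in place of code of your own. Each camera call takes 0.05 s, during which the arm holds its last target. There are 200 camera calls.

### The job

First turn the rotary table by pushing its spokes until the mark of the empty cradle stands at the fixed pointer. Then lay the standing steel leg down flat on the open bench and let go of it; finally pick it up again from above and lower it until it lies fully home in the empty cradle before letting go, leaving that cradle's mark at the pointer. Do not bang the leg down or let it topple, and leave the other things on the bench where they are.

Things in the scene. Friction and masses are not known exactly. Their poses are not given: they have to be found in the camera images.
- leg_center (a point): The leg: the loose 40 x 40 x 130 mm square steel tube (wall 4 mm, about 0.45 kg) that stands on end on the bench. The point is its centre, 65 mm above the bench while it stands; the z axis runs along its length, x and y are square to its faces. The two ends are alike and so are the four sides.
- leg: The same leg; the origin is the centre of the end it stands on, axes as for leg_center.
- cradle (a point): The one empty cradle of the three on the disc (the others hold a fixed leg each). Point: where the leg's centre must come, 86 mm above the bench, 20 mm above the cradle floor, 85 mm from the disc's axis. x outward, y along the cradle (sideways to the radius), z up. Inside 48 mm wide, 142 mm long; rims 16 mm high, the middle 88 mm of both long sides open for fingers.
- mark (a point): The mark of the empty cradle: the end of the small tongue (8 mm wide) on the disc's rim, straight outward of the cradle's middle, 139 mm from the disc's axis, 56 mm above the bench. Axes as for cradle. Turns with the disc.
- index (a point): Tip of the fixed pointer, a narrow steel rib (12 mm wide, top 34 mm above the bench) on an arm of the stand, below the spokes, 139 mm from the disc's axis. x points outward from the disc's axis, z up. When the mark is at the pointer, mark lies straight above this point.
- stand: Fixed stand of the rotary table; the origin is on the disc's axis at bench height, x points along the pointer arm, z up. The turning disc is 260 mm across, 46 to 62 mm above the bench.
- turntable (a joint): Angle of the disc in rad, counter-clockwise from above positive; 0 (or any whole turn) is the mark at the pointer. It turns freely both ways without end stops, needs about 0.5 N m (3 N at a spoke), and stays where it is left.
- spoke0 (a point): A spoke: a level radial steel bar 12 mm thick, from the disc's rim to 190 mm from its axis, with an 18 mm ball at its end. The point is on the bar's centreline, 165 mm from the disc's axis, 53 mm above the bench, 60 degrees counter-clockwise of the empty cradle. The spokes sweep a circle of 201 mm radius.
- spoke1 (a point): Like spoke0, 180 degrees from the empty cradle.
- spoke2 (a point): Like spoke0, 60 degrees clockwise of the empty cradle.
- can_tall: Bystander: spray can, 66 mm across, 160 mm tall; origin under its foot.
- can_low: Bystander: spray can, 66 mm across, 120 mm tall; origin under its foot.
- pipe_end: Bystander: short round pipe end standing up, 52 mm across, 65 mm tall; origin under its foot.
- angle_offcut: Bystander: piece of angle steel, 100 x 40 x 40 mm, long along x; origin under its middle.
- hammer: Bystander: hammer lying along its x axis, about 280 mm long.
- brush: Bystander: hand brush lying along its x axis, about 220 mm long.

How it is judged:
By the outcome, as a careful person would: the job done as asked, in the order asked, and still so for the second after the job is handed in, with the robot touching nothing.
It also fails if it takes over 72 s, if anything falls off the work surface, if the arm or the gripper's body presses on something with over 40 N, if the wrist force passes 120 N, or if a joint passes its speed limit or range.

## Working session

There is one attempt and no reset: what is moved stays moved. The work goes in short steps, each a Python script; the robot and the scene stay as the last script left them, time stands still between calls to the robot, and variables do not carry over. Pictures are saved under pics/ and viewed, at most 10 in all, crops included, and the job is handed in when it is done.

```bash
ls; mkdir -p pics
cat > h.py <<'E'
import numpy as np, cv2
from plant import bot, eoat, optics
from scipy.spatial.transform import Rotation as Ro
def cam(n):
    return optics.read_camera(n)
def ray(c,px,z):
    d=np.linalg.inv(c["mtx"])@np.array([px[0],px[1],1.0]); R=c["R"];o=-R.T@c["t"]; d=R.T@d
    return o+d*(z-o[2])/d[2]
def proj(c,X):
    p=c["mtx"]@(c["R"]@np.asarray(X,float)+c["t"]); return p[:2]/p[2]
def down(yaw):  # tool z down, tool y axis (closing line) at angle yaw in world
    y=np.array([np.cos(yaw),np.sin(yaw),0]);z=np.array([0,0,-1.]);x=np.cross(y,z)
    return Ro.from_matrix(np.c_[x,y,z])
E
python3 - <<'E'
from h import *
ims=[]
for n in ["top","side"]:
    c=cam(n); print(n,c["mtx"].round(1).tolist(),(-c["R"].T@c["t"]).round(3),c["R"].round(2).tolist())
    cv2.imwrite(f"pics/{n}0.png",cv2.cvtColor(c["image"],cv2.COLOR_RGB2BGR))
    for t in ["leg","cradle","mark","index","stand","turntable","spoke0","can_tall","can_low","pipe_end","angle_offcut","hammer","brush"]:
        try:
            for m in optics.masks_of(n,t)[:3]:
                v,u=np.nonzero(m["pixels"]); print(n,t,round(m["conf"],2),m["box"],u.mean().round(1),v.mean().round(1),ray(c,(u.mean(),v.mean()),0.05).round(3)[:2])
        except Exception as e: print(t,e)
print(bot.current_clock())
E
```

```text
pics
top [[415.7, 0.0, 279.5], [0.0, 415.7, 205.1], [0.0, 0.0, 1.0]] [ 0.448 -0.045  1.374] [[0.02, -1.0, 0.03], [-0.99, -0.03, -0.12], [0.12, -0.02, -0.99]]
top leg 0.79 [355.6, 217.7, 377.0, 236.2] 365.5 226.8 [ 0.551 -0.352]
top leg 0.17 [134.7, 162.1, 243.9, 269.1] 182.7 221.7 [0.552 0.231]
top cradle 0.9 [134.2, 164.2, 245.3, 267.8] 182.3 221.5 [0.553 0.233]
top cradle 0.19 [271.6, 146.7, 294.2, 175.0] 281.7 159.4 [ 0.764 -0.078]
top mark 0.77 [137.4, 158.7, 245.1, 269.9] 183.2 221.4 [0.553 0.23 ]
top index 0.86 [136.6, 160.7, 250.9, 270.9] 185.3 221.4 [0.553 0.223]
top turntable 0.57 [136.1, 161.3, 244.1, 269.4] 182.9 221.8 [0.552 0.231]
top spoke0 0.74 [136.6, 160.8, 245.0, 270.7] 182.5 221.5 [0.553 0.232]
top can_tall 0.63 [319.5, 149.3, 343.0, 180.7] 332.6 164.2 [ 0.753 -0.245]
top can_low 0.98 [272.7, 148.5, 292.5, 174.3] 281.5 160.2 [ 0.761 -0.078]
top can_low 0.29 [138.6, 160.7, 249.1, 267.9] 185.0 221.3 [0.554 0.224]
top can_low 0.24 [138.5, 160.8, 243.5, 272.1] 182.6 222.2 [0.55  0.231]
top pipe_end 0.42 [286.6, 241.0, 304.9, 259.6] 295.9 250.1 [ 0.471 -0.13 ]
top angle
[... 1065 characters left out ...]
3.0 296.0 [0.557 0.232]
side spoke0 0.63 [164.8, 250.7, 286.7, 357.1] 233.4 296.3 [0.556 0.233]
side spoke0 0.26 [284.0, 164.0, 328.0, 202.7] 306.4 180.5 [ 0.655 -0.35 ]
side can_tall 0.86 [258.1, 158.1, 279.1, 206.7] 268.9 181.7 [ 0.767 -0.271]
side can_tall 0.57 [165.2, 252.8, 287.7, 360.0] 234.0 297.6 [0.552 0.235]
side can_low 0.9 [228.6, 191.6, 249.6, 229.3] 238.0 208.7 [ 0.769 -0.083]
side pipe_end 0.75 [315.9, 225.7, 331.4, 250.3] 322.6 237.2 [ 0.462 -0.108]
side angle_offcut 0.76 [267.8, 216.0, 299.6, 234.9] 283.4 224.6 [ 0.597 -0.094]
side hammer 0.62 [284.0, 164.2, 328.0, 201.3] 305.3 181.2 [ 0.656 -0.344]
side brush 0.61 [351.2, 171.4, 401.3, 198.5] 372.0 184.2 [ 0.443 -0.456]
1.4
```

Run:
```python
import cv2
i=cv2.imread("pics/top0.png"); cv2.imwrite("pics/topc.png",cv2.resize(i[150:285,120:260],None,fx=4.2,fy=4.2,interpolation=cv2.INTER_CUBIC))
i=cv2.imread("pics/side0.png"); cv2.imwrite("pics/sidec.png",cv2.resize(i[240:370,150:300],None,fx=4.4,fy=4.4,interpolation=cv2.INTER_CUBIC))
```

```text
(no output)
```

View pics/top0.png

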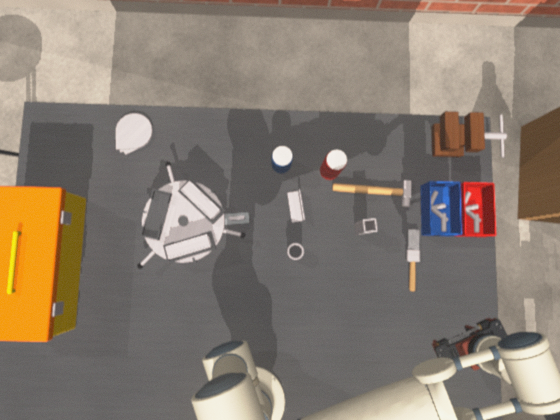

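View pics/topc.png

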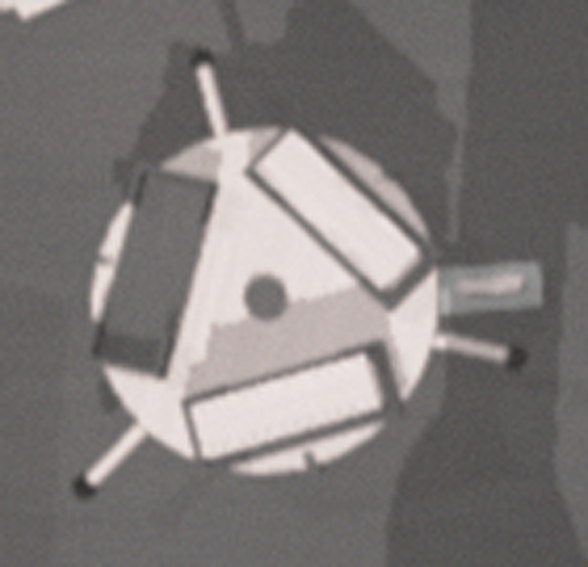

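View pics/sidec.png

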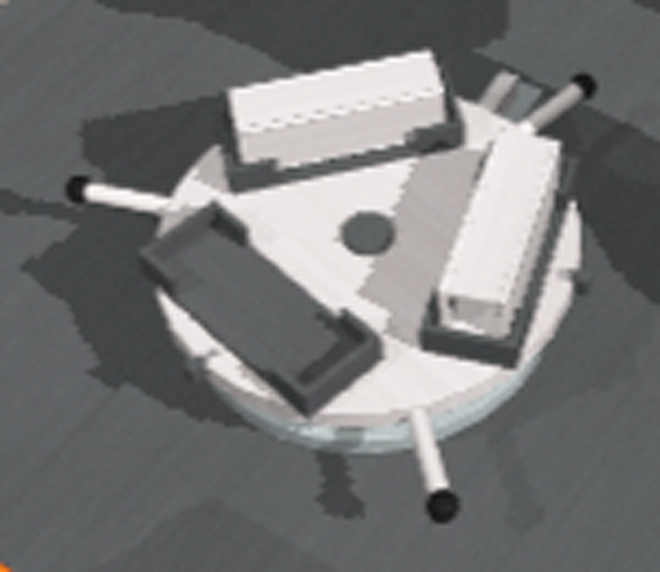

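The top view shows the disc hub at about (183,220). The empty cradle is on its left (+y), the pointer arm is on its right at (237,218), and spoke1's ball is at (243,235). The side view agrees with this. Next I compute the angles and check reach.

```bash
cat >> h.py <<'E'
def tilt(az,t,roll=0): # tool z: azimuth az, elevation below horizontal t (90deg=down, >90 = points back); y horizontal
    z=np.array([np.cos(az)*np.cos(t),np.sin(az)*np.cos(t),-np.sin(t)]); y=np.array([-np.sin(az),np.cos(az),0])
    if roll: y=-y
    return Ro.from_matrix(np.c_[np.cross(y,z),y,z])
E
python3 - <<'E'
from h import *
c=cam("top"); f=lambda u,v,z: ray(c,((u+.5)/4.2-.5+120,(v+.5)/4.2-.5+150),z)[:2]
b=[f(203,57,.055),f(84,487,.055),f(516,357,.055)]; m=np.mean(b,0)
hub=f(265,296,.064); print("ctr",m,hub)
for p in b: d=p-m; print(p.round(3),np.hypot(*d).round(3),np.degrees(np.arctan2(d[1],d[0])))
for u in (465,490,525): p=f(u,285,.034)-m; print(np.hypot(*p),np.degrees(np.arctan2(p[1],p[0])))
s=cam("side"); g=lambda u,v,z: ray(s,((u+.5)/4.4-.5+150,(v+.5)/4.4-.5+240),z)[:2]
bs=[g(78,190,.055),g(442,505,.055),g(583,86,.055)]; ms=np.mean(bs,0); print("side ctr",ms)
for p in bs: d=p-ms; print(p.round(3),np.hypot(*d).round(3),np.degrees(np.arctan2(d[1],d[0])))
p=g(510,78,.034)-ms; print(np.hypot(*p),np.degrees(np.arctan2(p[1],p[0])))
# leg: top-camera top end
print("leg",ray(c,(368.5,226.5),.13),ray(s,(331.5,171),.13),ray(s,(332,203),0))
for t in (0,15,25,35,45):
    for r in (.55,.65):
        az=-.58
        o=tilt(az,np.radians(t)); z=o.as_matrix()[:,2]; G=np.array([r*np.cos(az),r*np.sin(az),.09])
        q=bot.inverse_kinematics(G-.163*z,o.as_rotvec())
        o=tilt(az,np.radians(90+t)); z=o.as_matrix()[:,2]; G=np.array([.5*np.cos(az),.5*np.sin(az),.03])
        q2=bot.inverse_kinematics(G-.163*z,o.as_rotvec())
        print(t,r,None if q is None else np.round(q,2),None if q2 is None else np.round(q2,2))
print(bot.current_clock())
E
```

```text
ctr [0.55536703 0.22803037] [0.55609148 0.22864955]
[0.739 0.287] 0.193 17.93521807710256
[0.411 0.356] 0.193 138.2857108530667
[0.516 0.04 ] 0.192 -101.89121586589702
0.1463021868999124 -83.82348358379699
0.16541552869105486 -84.36036820542984
0.1922161505083583 -84.93296582248774
side ctr [0.555317   0.23325838]
[0.737 0.294] 0.192 18.43830999746227
[0.413 0.36 ] 0.191 138.32250778426342
[0.516 0.046] 0.191 -101.86494718392527
0.18628021401306033 -84.48632141461731
leg [ 0.54618436 -0.34281858  0.13      ] [ 0.55694284 -0.34339319  0.13      ] [ 0.54161392 -0.33980122  0.        ]
0 0.55 None [-0.65 -0.12  1.81  0.    1.44 -1.64]
0 0.65 [-0.69 -0.12  2.4   2.98  0.72  1.69] [-0.65 -0.12  1.81  0.    1.44 -1.64]
15 0.55 None [-0.64  0.12  1.59 -0.02  1.68 -1.63]
15 0.65 [-0.68 -0.36  2.38  2.65  0.21  2.03] [-0.64  0.12  1.59 -0.02  1.68 -1.63]
25 0.55 None [-0.63  0.28  1.45 -0.02  1.84 -1.63]
25 0.65 [-0.68 -0.42  2.31  0.65  0.15 -2.26] [-0.63  0.28  1.45 -0.02  1.84 -1.63]
35 0.55 [-0.7  -0.83  2.46  0.19  0.56 -1.8 ] [-0.63  0.43  1.32 -0.03  2.   -1.62]
35 0.65 [-0.67 -0.4   2.2   0.19  0.39 -1.8 ] [-0.63  0.43  1.32 -0.03  2.   -1.62]
45 0.55 [-0.69 -0.7   2.31  0.11  0.75 -1.73] [-0.63  0.58  1.19 -0.04  2.16 -1.63]
45 0.65 [-0.66 -0.33  2.06  0.1   0.63 -1.71] [-0.63  0.58  1.19 -0.04  2.16 -1.63]
1.5
```

```bash
cat >> h.py <<'E'
C=np.array([.5553,.2307]); IDX=np.radians(-84.4)
def push_pose(phi,z=.044+.182,off=0.,r=.165):
    return np.array([C[0]+r*np.cos(phi),C[1]+r*np.sin(phi),z]),down(phi+off).as_rotvec()
E
python3 - <<'E'
from h import *
for off in (0,np.pi):
    for d in range(-92,-261,-24):
        p,o=push_pose(np.radians(d),off=off); q=bot.inverse_kinematics(p,o); print(off,d,None if q is None else np.round(q,2))
E
```

```text
0 -92 [ 0.06  0.01  1.64 -0.    1.5   1.66]
0 -116 [ 0.1  -0.17  1.8   0.    1.51  2.12]
0 -140 None
0 -164 None
0 -188 [ 0.5  -0.24  1.86 -0.    1.52 -2.5 ]
0 -212 [ 0.59 -0.08  1.72  0.    1.5  -1.99]
0 -236 [ 0.61  0.11  1.53  0.    1.5  -1.55]
0 -260 [ 0.59  0.28  1.34  0.    1.53 -1.16]
3.141592653589793 -92 [ 0.06  0.01  1.64 -0.    1.5  -1.48]
3.141592653589793 -116 [ 0.1  -0.17  1.8   0.    1.51 -1.02]
3.141592653589793 -140 [ 0.21 -0.3   1.91 -0.    1.53 -0.49]
3.141592653589793 -164 [ 0.36 -0.32  1.93 -0.    1.53  0.08]
3.141592653589793 -188 [ 0.5  -0.24  1.86 -0.    1.52  0.64]
3.141592653589793 -212 [ 0.59 -0.08  1.72  0.    1.5   1.15]
3.141592653589793 -236 [0.61 0.11 1.53 0.   1.5  1.59]
3.141592653589793 -260 [ 0.59  0.28  1.34 -0.    1.53  1.99]
```

Run:
```python
from h import *
pi=np.pi
eoat.grab(); print("gap",bot.current_finger_gap())
p,o=push_pose(np.radians(-91),z=.33,off=pi); bot.move_to(p,o)
p,o=push_pose(np.radians(-91),off=pi); bot.line_to(p,o,vel=.2); print(bot.current_clock(),bot.current_force().round(1))
mx=0
for d in np.linspace(-91,-255.5,15)[1:]:
    p,o=push_pose(np.radians(d),off=pi); bot.line_to(p,o,vel=.12); F=np.linalg.norm(bot.current_force()); mx=max(mx,F)
    if F>25: print("ABORT",d,F); break
print(mx,bot.current_clock(),bot.current_eef_pos())
c=cam("top"); cv2.imwrite("pics/top1.png",cv2.resize(cv2.cvtColor(c["image"],cv2.COLOR_RGB2BGR)[150:285,120:260],None,fx=4.2,fy=4.2,interpolation=cv2.INTER_CUBIC))
```

```text
gap 0.006417669680758292
5.95 [-0.3 -0.7  0. ]
1.6121183578753564 12.0167 [0.51352766 0.39008568 0.22591616]
```

View pics/top1.png

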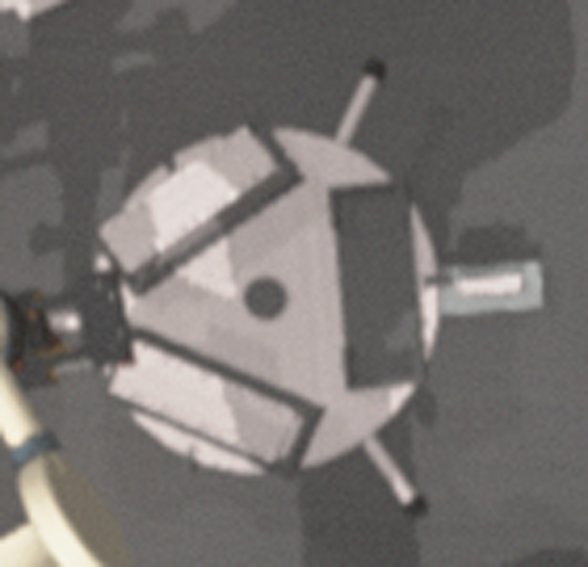

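Run:
```python
from h import *
pi=np.pi
c=cam("top"); f=lambda u,v,z: ray(c,((u+.5)/4.2-.5+120,(v+.5)/4.2-.5+150),z)[:2]
Ct=np.array([.5553,.2281])
b=[f(374,69,.055),f(414,505,.055)]
an=[np.degrees(np.arctan2(*(p-Ct)[::-1])) for p in b]; print(an, [np.hypot(*(p-Ct)) for p in b])
e=np.array(an)-np.array([-84.4+60,-84.4-60]); print(e)
rem=e.mean()
d=-255.5-min(rem,4.0)+0.2
p,o=push_pose(np.radians(d),off=pi); bot.line_to(p,o,vel=.05); print("d",d,bot.current_force())
# back off ccw side, up
p,o=push_pose(np.radians(d+5),off=pi); bot.line_to(p,o,vel=.1)
p[2]=.33; bot.line_to(p,vel=.25)
# look above the pointer with wrist cam
ip=np.r_[C+.139*np.array([np.cos(IDX),np.sin(IDX)]),0.36]
bot.move_to(ip,down(IDX+pi).as_rotvec())
w=cam("wrist"); cv2.imwrite("pics/w1.png",cv2.cvtColor(w["image"],cv2.COLOR_RGB2BGR))
print((-w["R"].T@w["t"]),w["mtx"][0],w["R"].round(2).tolist(),bot.current_clock())
for k in (0.1,.139,.165): print(k,proj(w,np.r_[C+k*np.array([np.cos(IDX),np.sin(IDX)]),.034]),proj(w,np.r_[C+k*np.array([np.cos(IDX),np.sin(IDX)]),.06]))
```

```text
[np.float64(-21.836618587831392), np.float64(-142.52414622424595)] [np.float64(0.1920521587357344), np.float64(0.19081115250250894)]
[2.56338141 1.87585378]
d -257.51961759396136 [-0.3910575  -0.59479796  0.52705848]
[0.50023481 0.08530943 0.34141183] [361.37857662   0.         278.6017295 ] [[-0.1, 1.0, -0.0], [0.96, 0.09, 0.25], [0.25, 0.02, -0.97]] 16.175
0.1 [324.26597794 194.02794914] [328.1869191  201.13476891]
0.139 [279.49565471 194.0380415 ] [279.52910003 201.14434721]
0.165 [249.65772522 194.04476772] [247.10112864 201.15073065]
```

View pics/w1.png

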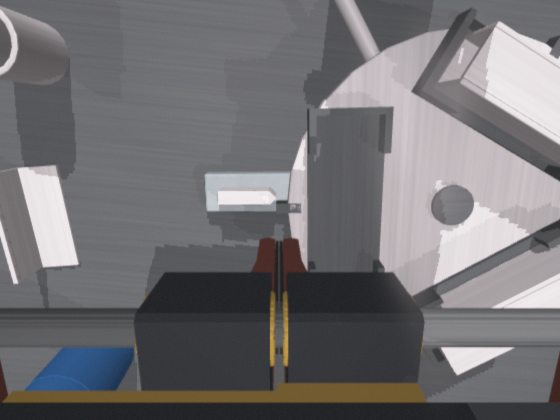

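The wrist view shows the rib tip at about (276,197) and the tongue end at about (292,208). I take a closer crop to compare them.

Run:
```python
import cv2
i=cv2.imread("pics/w1.png"); cv2.imwrite("pics/w1c.png",cv2.resize(i[165:245,200:320],None,fx=6.6,fy=6.6,interpolation=cv2.INTER_CUBIC))
```

```text
(no output)
```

View pics/w1c.png

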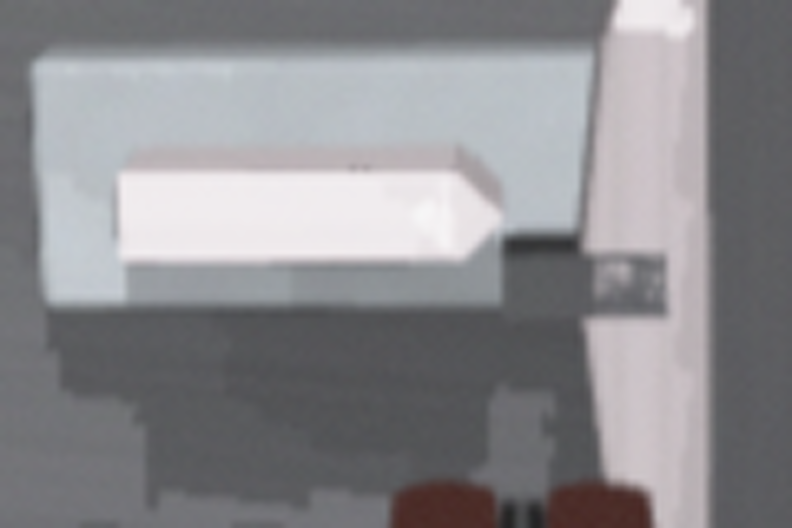

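```bash
cat >> h.py <<'E'
def look():
    ip=np.r_[C+.139*np.array([np.cos(IDX),np.sin(IDX)]),0.36]
    bot.move_to(ip,down(IDX+np.pi).as_rotvec()); return cam("wrist")
def err(w,tip,mk):
    a=ray(w,tip,.034)[:2]; b=ray(w,mk,.057)[:2]; t=np.array([-np.sin(IDX),np.cos(IDX)]); print("tip",a,"mark",b); return (b-a)@t/.139
E
python3 - <<'E'
from h import *
pi=np.pi
w=cam("wrist"); e=err(w,(275.9,197.9),(275.9,208.0)); print("err deg",np.degrees(e))
d=-257.52-np.degrees(e)-.1
assert 0<np.degrees(e)<2.5
p,o=push_pose(np.radians(d+6),z=.33,off=pi); bot.move_to(p,o)
p[2]=.226; bot.line_to(p,vel=.25)
p,o=push_pose(np.radians(d),off=pi); bot.line_to(p,o,vel=.05); print(bot.current_force())
p,o=push_pose(np.radians(d+5),off=pi); bot.line_to(p,o,vel=.1)
p[2]=.33; bot.line_to(p,vel=.3)
w=look(); i=cv2.cvtColor(w["image"],cv2.COLOR_RGB2BGR); cv2.imwrite("pics/w2c.png",cv2.resize(i[165:245,200:320],None,fx=6.6,fy=6.6,interpolation=cv2.INTER_CUBIC))
print(bot.current_clock())
E
```

```text
tip [0.57265181 0.08958745] mark [0.57564498 0.09007267]
err deg 1.2474113979288592
[-0.19376954 -0.40857171  0.58367323]
23.9083
```

View pics/w2c.png

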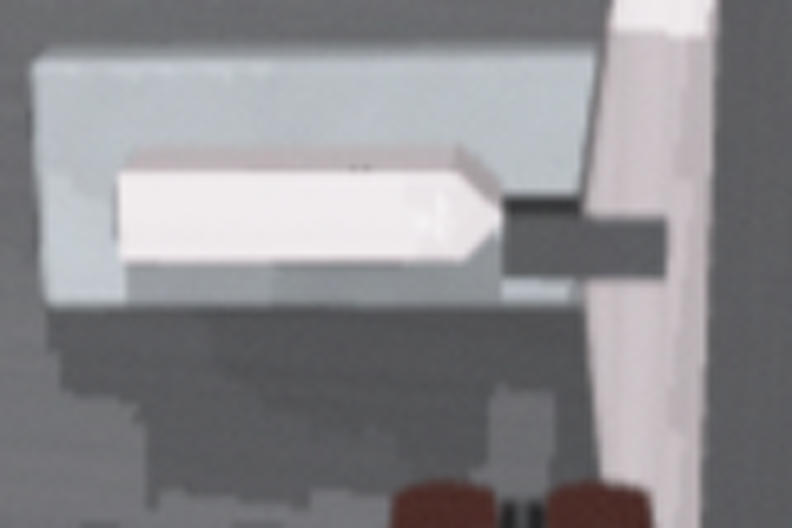

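The mark is now within about 1.4 mm (0.6°) of the pointer, which is good enough. Next is the leg, with one close look.

Run:
```python
from h import *
eoat.gripper_open()
bot.move_to([.50,-.33,.42],down(np.pi/2-.5).as_rotvec())
w=cam("wrist"); i=cv2.cvtColor(w["image"],cv2.COLOR_RGB2BGR)
for m in optics.masks_of("wrist","leg")[:2]:
    k=m["pixels"].astype(np.uint8); cn=max(cv2.findContours(k,0,1)[0],key=cv2.contourArea); print(m["conf"],m["box"])
    cv2.drawContours(i,[cn],-1,(0,255,0),1)
cv2.imwrite("pics/leg.png",i); print((-w["R"].T@w["t"]),bot.current_clock())
for z in (0,.13): print(proj(w,[.548,-.342,z]))
```

```text
0.56 [259.6, 203.5, 322.8, 297.9]
[ 0.43993448 -0.29677731  0.40139426] 26.975
[288.96242273 216.17466459]
[293.42494532 261.03160981]
```

View pics/leg.png

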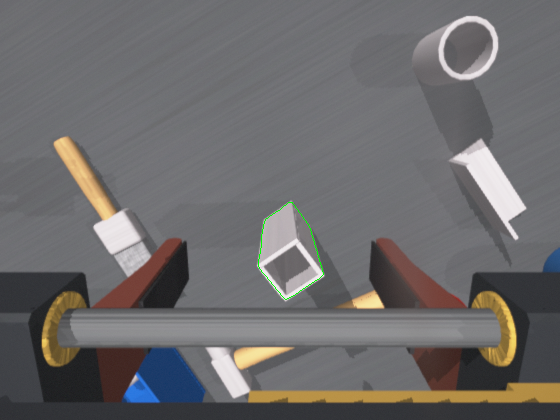

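Run:
```python
from h import *
w=cam("wrist"); P=np.array([ray(w,p,.13)[:2] for p in [(258,267),(296,239),(323,273),(286,300)]])
c=P.mean(0); print(P.round(4).tolist(),c)
E_=[np.linalg.norm(P[i]-P[i-1]) for i in range(4)]; print(E_)
y=[np.degrees(np.arctan2(*(P[(i+1)%4]-P[i])[::-1]))%90 for i in range(4)]; print(y)
yaw=np.mean(y)
r=lambda q: None if q is None else np.round(q,2).tolist()
for k in (0,-90):
  for t in (30,40,48):
    az=np.radians(yaw+k);t=np.radians(t)
    for roll in (0,1):
        out=[]
        for G,ang in (((*c,.085),t),((*c,.14),t),((.42,-.25,.14),t),((.42,-.25,.12),t+np.pi/4),((.42,-.25,.03),t+np.pi/2)):
            o=tilt(az,ang,roll); out.append(r(bot.inverse_kinematics(np.array(G)-.163*o.as_matrix()[:,2],o.as_rotvec())))
        print(k,np.degrees(t).round(),roll,*out,sep="\n  ")
```

```text
[[0.5389, -0.3696], [0.5324, -0.3312], [0.5689, -0.3256], [0.576, -0.3637]] [ 0.55406237 -0.34751137]
[np.float64(0.03750767216692564), np.float64(0.03890183265460376), np.float64(0.03691664245362593), np.float64(0.03872731191025818)]
[np.float64(9.664820552647015), np.float64(8.762084623333928), np.float64(10.542846753389682), np.float64(9.049874274414407)]
0
  30.0
  0
  None
  None
  None
  [-0.75, -0.38, 1.89, 0.21, 1.47, -2.49]
  [-0.42, 0.25, 1.51, -0.29, 1.82, -2.16]
0
  30.0
  1
  [-1.04, -0.04, 1.95, 1.15, 1.09, -0.14]
  [-1.04, -0.12, 1.92, 1.1, 1.14, -0.03]
  [-1.24, -0.63, 2.3, 1.06, 1.38, -0.01]
  [-0.75, -0.38, 1.89, 0.21, 1.47, 0.65]
  [-0.42, 0.25, 1.51, -0.29, 1.82, 0.98]
0
  40.0
  0
  None
  None
  None
  [-0.65, -0.26, 1.78, 0.06, 1.56, -2.38]
  [-0.38, 0.39, 1.41, -0.37, 1.94, -2.15]
0
  40.0
  1
  [-0.98, -0.07, 1.89, 0.91, 1.08, 0.08]
  [-0.98, -0.12, 1.84, 0.87, 1.15, 0.17]
  [-1.14, -0.63, 2.22, 0.86, 1.36, 0.16]
  [-0.65, -0.26, 1.78, 0.06, 1.56, 0.76]
  [-0.38, 0.39, 1.41, -0.37, 1.94, 1.0]
0
  48.0
  0
  None
  None
  None
  [-0.58, -0.16, 1.7, -0.04, 1.65
[... 582 characters left out ...]
 0.3, 1.81, 2.18]
-90
  40.0
  0
  [-0.25, 0.01, 1.81, -0.91, 1.09, -0.07]
  [-0.25, -0.05, 1.77, -0.87, 1.16, -0.16]
  [-0.09, -0.49, 2.12, -0.87, 1.33, -0.11]
  [-0.56, -0.25, 1.77, -0.07, 1.56, -0.73]
  [-0.84, 0.34, 1.46, 0.37, 1.93, -0.98]
-90
  40.0
  1
  None
  None
  None
  [-0.56, -0.25, 1.77, -0.07, 1.56, 2.41]
  [-0.84, 0.34, 1.46, 0.37, 1.93, 2.16]
-90
  48.0
  0
  [-0.31, 0.0, 1.75, -0.72, 1.12, -0.23]
  [-0.31, -0.04, 1.7, -0.69, 1.19, -0.31]
  [-0.17, -0.49, 2.07, -0.71, 1.34, -0.25]
  [-0.63, -0.17, 1.7, 0.04, 1.65, -0.8]
  [-0.87, 0.45, 1.39, 0.44, 2.02, -0.99]
-90
  48.0
  1
  None
  None
  None
  [-0.63, -0.17, 1.7, 0.04, 1.65, 2.35]
  [-0.87, 0.45, 1.39, 0.44, 2.02, 2.15]
```

Run:
```python
from h import *
az=np.radians(9.5); t=np.radians(40); L=np.array([.553,-.3465])
def pose(G,ang,back=0.):
    o=tilt(az,ang,1); return np.array(G)-(.163+.008+back)*o.as_matrix()[:,2],o.as_rotvec()
bot.move_to(*pose((*L,.085),t,.09))
bot.line_to(pose((*L,.085),t)[0],vel=.12)
print("F",bot.current_force().round(1)); eoat.grab(); print("gap",bot.current_finger_gap()*88,bot.current_gripper_force())
bot.line_to(pose((*L,.15),t)[0],vel=.08); print(bot.current_force().round(1),bot.current_clock())
D=np.array([.42,-.28])
for s in np.linspace(0,1,7)[1:]:
    bot.line_to(*pose((*(L+(D-L)*s),.15),t+s*np.pi/2),vel=.12)
bot.pause(.2); F0=bot.current_force(); print("F0",F0.round(1),bot.current_clock())
bot.line_to(pose((*D,.034),t+np.pi/2)[0],vel=.08)
s=cam("side"); i=cv2.cvtColor(s["image"],cv2.COLOR_RGB2BGR); u,v=proj(s,[.42,-.28,.03]).astype(int)
cv2.imwrite("pics/lay.png",cv2.resize(i[v-70:v+50,u-90:u+90],None,fx=4.4,fy=4.4,interpolation=cv2.INTER_CUBIC))
print("gap",bot.current_finger_gap()*88,bot.current_gripper_force(),bot.current_clock())
```

```text
F [ 0.2  0.2 -0.3]
gap 40.54623693797018 29.38740201294422
[ 0.4  0.4 -4.7] 31.2667
F0 [ 0.  -0.9 -4.1] 33.9833
gap 40.43704830110488 29.39659394323826 35.6333
```

View pics/lay.png

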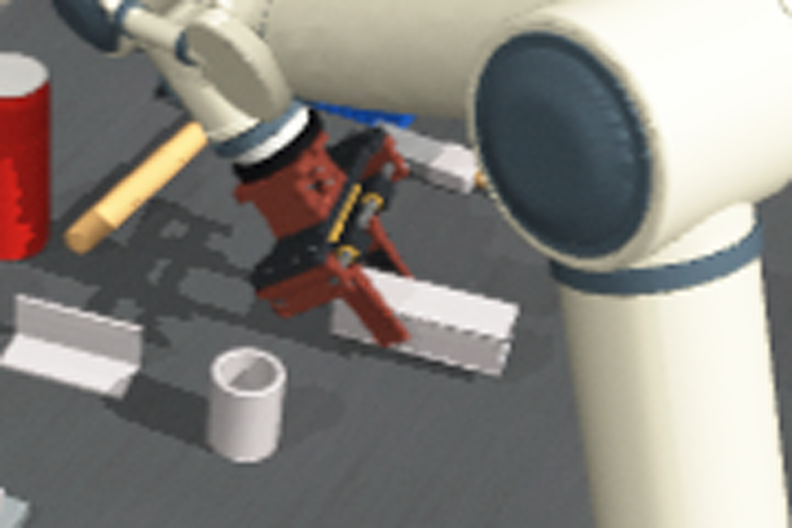

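Run:
```python
from h import *
az=np.radians(9.5); t=np.radians(130); D=np.array([.42,-.28])
o=tilt(az,t,1); zt=o.as_matrix()[:,2]
F0=bot.current_force()
for h in np.arange(.031,.016,-.0015):
    bot.line_to(np.array([*D,h])-.171*zt,vel=.02); F=bot.current_force()
    if F[2]-F0[2]>3: break
print("contact",h,F0.round(1),F.round(1))
eoat.gripper_open(); print(bot.current_finger_gap())
bot.line_to(np.array([*D,h])-.29*zt,vel=.15)
c=D-.02*np.array([np.cos(az),np.sin(az)])
bot.move_to([*c,.36],down(az+np.pi/2).as_rotvec())
w=cam("wrist"); i=cv2.cvtColor(w["image"],cv2.COLOR_RGB2BGR)
for m in optics.masks_of("wrist","leg")[:2]:
    k=m["pixels"].astype(np.uint8); cn=max(cv2.findContours(k,0,1)[0],key=cv2.contourArea); print(m["conf"],m["box"])
    B=cv2.boxPoints(cv2.minAreaRect(cn)); cv2.polylines(i,[B.astype(np.int32)],True,(0,255,0),1)
    P=np.array([ray(w,p,.04)[:2] for p in B]); print(B.round(1).tolist(),P.round(4).tolist(),P.mean(0))
q=np.array([[*c+sx*.065*np.array([np.cos(az),np.sin(az)])+sy*.02*np.array([-np.sin(az),np.cos(az)]),.04] for sx,sy in((1,1),(1,-1),(-1,-1),(-1,1))])
cv2.polylines(i,[np.array([proj(w,x) for x in q]).astype(np.int32)],True,(255,0,0),1)
cv2.imwrite("pics/lie.png",i); print(bot.current_clock())
```

```text
contact 0.01899999999999999 [-0.7  0.5 -3.2] [ 0.3 -1.9  2.7]
0.9966264218264347
0.92 [251.4, 117.6, 302.4, 269.1]
[[253.0, 117.0], [302.0, 117.0], [302.0, 267.0], [253.0, 267.0]] [[0.3395, -0.3153], [0.333, -0.2762], [0.4621, -0.2525], [0.4693, -0.2961]] [ 0.40096387 -0.28505182]
42.6667
```

View pics/lie.png

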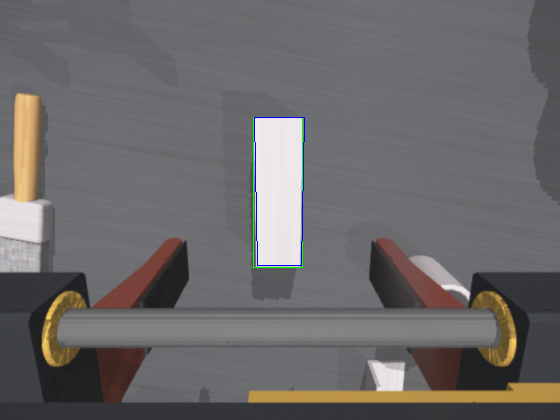

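The leg lies flat at the predicted place, and the green mask and blue prediction agree. Before moving on, I cross-check the cradle position numerically from the saved wrist picture.

Run:
```python
from h import *
w=cam("wrist"); Rt=Ro.from_rotvec(bot.current_eef_rot()).as_matrix(); pt=bot.current_eef_pos()
Rc=w["R"]@Rt; tc=w["R"]@pt+w["t"]   # cam from tool
ip=np.r_[C+.139*np.array([np.cos(IDX),np.sin(IDX)]),0.36]; R0=down(IDX+np.pi).as_matrix()
v={"mtx":w["mtx"],"R":Rc@R0.T}; v["t"]=tc-v["R"]@ip
print("cam",-v["R"].T@v["t"])
g=cv2.imread("pics/w1.png",0).astype(int)
print("cols 296.. row112",g[110:114,296:400].mean(0).astype(int).tolist())
print("rows 96.. col350",g[96:126,335:365].mean(1).astype(int).tolist())
print("rows 225.. col 350",g[225:310:1,340:360].mean(1).astype(int).tolist())
print("mark2",ray(v,(275.5,201.9),.057),"tip",ray(v,(275.5,197.5),.034))
for u,r in ((307.5,110),(392.5,110),(350,108)): print(u,r,ray(v,(u,r),.082))
c=cam("top")
for m in optics.masks_of("top","turntable")[:1]:
    vv,u=np.nonzero(m["pixels"]); print(u.mean(),vv.mean())
```

```text
cam [0.50020842 0.08515323 0.34153285]
cols 296.. row112 [108, 108, 108, 108, 108, 108, 109, 109, 109, 109, 104, 66, 58, 93, 112, 115, 115, 115, 115, 116, 115, 114, 113, 113, 113, 113, 113, 113, 114, 114, 113, 112, 113, 110, 95, 90, 91, 90, 90, 89, 90, 91, 91, 91, 91, 92, 91, 91, 92, 93, 92, 92, 92, 92, 93, 93, 93, 94, 93, 94, 93, 95, 94, 96, 96, 96, 96, 97, 97, 98, 99, 100, 99, 99, 100, 101, 101, 101, 102, 102, 102, 103, 102, 102, 102, 101, 101, 101, 101, 100, 100, 99, 99, 98, 98, 97, 106, 158, 191, 196, 197, 196, 196, 196]
rows 96.. col350 [184, 184, 184, 184, 183, 184, 184, 184, 184, 184, 181, 150, 110, 94, 93, 93, 93, 93, 93, 93, 94, 93, 93, 93, 93, 93, 93, 93, 93, 93]
rows 225.. col 350 [91, 91, 90, 90, 90, 91, 90, 90, 90, 90, 90, 90, 90, 90, 90, 90, 90, 90, 90, 90, 90, 90, 90, 90, 90, 90, 89, 89, 89, 89, 89, 89, 89, 89, 88, 89, 89, 88, 88, 88, 88, 89, 88, 88, 88, 87, 79, 57, 39, 37, 36, 37, 37, 37, 36, 36, 37, 36, 36, 37, 36, 37, 37, 36, 37, 36, 36, 36, 36, 37, 36, 36, 35, 37, 37, 37, 36, 37, 36, 37, 36, 36, 37, 36, 37]
mark2 [0.57058307 0.08906683 0.057     ] tip [0.57232914 0.08900741 0.034     ]
307.5 110 [0.49687311 0.10458349 0.082     ]
392.5 110 [0.49115445 0.16323647 0.082     ]
350 108 [0.49268821 0.13371835 0.082     ]
182.73162718312295 221.80944146636693
```

Run:
```python
from h import *
az=np.radians(9.5); c=np.array([.4003,-.2835]); K=np.array([.5663,.1428]); yw=np.radians(95.2)
bot.line_to([*c,.186],vel=.2); print("F",bot.current_force().round(1))
eoat.grab(); print("gap",bot.current_finger_gap()*88)
bot.line_to([*c,.30],vel=.15); bot.line_to([*c,.37],vel=.2)
bot.move_to([*K,.37],down(yw).as_rotvec())
bot.line_to([*K,.280],vel=.12); bot.pause(.2)
F0=bot.current_force(); print("F0",F0.round(1),bot.current_finger_gap()*88,bot.current_clock())
for z in [.272,.267,.262,.258]+list(np.arange(.2555,.2475,-.001)):
    bot.line_to([*K,z],vel=.03); F=bot.current_force()-F0
    if np.linalg.norm(F)>5: break
print("stop z",z,"F",F.round(1),bot.current_eef_pos().round(4),bot.current_clock())
```

```text
F [ 0.4  0.4 -0.4]
gap 40.10744697821334
F0 [ 0.1  0.1 -2.8] 40.19548158704356 48.8167
stop z 0.2505 F [-2.5 -1.1  8.2] [0.5663 0.1428 0.252 ] 51.65
```

Run:
```python
from h import *
eoat.gripper_open(); p=bot.current_eef_pos()
bot.line_to([p[0],p[1],.36],vel=.2)
w=look(); g=cv2.cvtColor(w["image"],cv2.COLOR_RGB2GRAY).astype(int); cv2.imwrite("pics/w3.png",cv2.cvtColor(w["image"],cv2.COLOR_RGB2BGR))
print(bot.current_clock())
def anal(g):
    print("rib",g[180:215,225:262].mean(1).astype(int).tolist()); print("tong",g[185:225,291:298].mean(1).astype(int).tolist())
anal(cv2.imread("pics/w1.png",0).astype(int)); anal(g)
for m in optics.masks_of("wrist","leg")[:3]:
    cn=max(cv2.findContours(m["pixels"].astype(np.uint8),0,1)[0],key=cv2.contourArea); B=cv2.boxPoints(cv2.minAreaRect(cn))
    P=np.array([ray(w,q,.106)[:2] for q in B]); print(round(m["conf"],2),m["box"],P.round(3).tolist(),P.mean(0))
```

```text
53.5917
rib [189, 189, 189, 189, 189, 189, 187, 183, 180, 181, 186, 225, 236, 235, 236, 236, 236, 236, 236, 235, 234, 234, 235, 231, 190, 149, 148, 149, 150, 150, 140, 108, 84, 84, 85]
tong [194, 194, 194, 194, 194, 194, 194, 194, 194, 194, 195, 195, 194, 194, 195, 195, 195, 190, 150, 126, 141, 140, 130, 120, 111, 103, 102, 121, 171, 192, 195, 195, 195, 195, 194, 195, 194, 194, 194, 194]
rib [183, 183, 183, 183, 183, 183, 183, 183, 182, 177, 174, 175, 182, 213, 228, 230, 230, 230, 230, 230, 230, 229, 228, 228, 229, 228, 195, 149, 141, 141, 141, 141, 134, 110, 87]
tong [161, 162, 163, 163, 165, 166, 167, 168, 169, 171, 171, 172, 172, 171, 159, 133, 114, 115, 118, 114, 115, 119, 122, 131, 145, 164, 172, 173, 172, 173, 172, 172, 172, 171, 171, 170, 169, 168, 167, 166]
0.81 [315.0, 123.3, 393.0, 311.6] [[0.632, 0.122], [0.502, 0.111], [0.499, 0.156], [0.629, 0.174]] [0.56568711 0.14102742]
```

```bash
python3 -c "
from h import *
print(bot.close_job(),bot.current_clock())"
```

```text
the job is handed in; nothing more can be done
the job is handed in; nothing more can be done
```

The job is handed in at about 54 s: the empty cradle's mark is within about 0.5° (1 mm) of the pointer, the leg was laid flat on the bench and let go, and it now rests in that cradle at the height expected for fully home (judged from contact height and camera numbers, not a final picture).

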